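# Slide the oil bottle home into the condiment stand

### The job

Push the tall oil bottle across the table into the empty bay of the wooden condiment stand, next to the honey jar, until it stands against the stand's back board. Push it low on its body so that it slides upright without tipping; do not pick it up or take it between the fingers. Leave the honey jar and everything else where it stands, and move clear of the bottle at the end.

Things in the scene. Friction and masses are not known exactly. Their poses are not given: they have to be found in the camera images.
- oil_bottle: Tall white pump oil bottle, loose, 52 mm in diameter (narrower near the top), 180 mm high, 0.15 to 0.31 kg. Origin: centre of its underside; z up its axis; round, so its yaw means nothing. It slides on the bare table; pushed lower than about 35 mm it stays upright, pushed high it tips. It starts 120 to 170 mm in front of its seat, from 30 mm to the right to 35 mm to the left of its middle line.
- condiment_stand: Light wooden stand, fixed, no floor: things in it stand on the table. Origin: on the table where the bottle's axis is when home. x points level into the bays, away from their open front; y to the left seen from the front; z up. Back board: front face at x = +26 mm, 12 mm thick, 82 mm high with its brass rod. Bottle's bay 68 mm wide, honey jar's 78 mm.
- bay_seat (a point): Seat of the bottle (same point and axes as the stand's origin), on the table in the middle of the empty bay. Three dividers 10 mm thick, 36 mm high, with round front posts 40 mm high, centred at y = -39, +39 and +127 mm, reach from the back board forward to x = -16 mm. The empty bay lies between the first two.
- honey_jar: Round honey jar with a dark lid, 65 mm in diameter, 86 mm high, loose, standing in the stand's left-hand bay, seen from its front (at about x = -9, y = +83 mm of the stand). Bystander.
- white_shaker: Glass shaker with a grey cap and white contents, 44 mm in diameter, 90 mm high, loose; origin at the underside's centre. Bystander.
- dark_shaker: Glass shaker with a grey cap and grey contents, 44 mm in diameter, 90 mm high, loose; origin at the underside's centre. Bystander.
- sugar_caddy: Small black caddy with sugar packets, 52x66x71 mm, loose; origin at the underside's centre. Bystander.
- jam_red: Red portion tub of jam, 37x50x16 mm, loose. Bystander.
- jam_purple: Purple portion tub of jam, 37x50x16 mm, loose. Bystander.
- tea_jar_foot (a point): Point on the table under the tall glass tea jar, fixed furniture: 186 mm wide, 400 mm high, its wire stand reaching about 100 mm round this point and its tap about 125 mm towards the robot (130 to 200 mm up). Move round it or over it. The tall cereal rack stands at the back left, behind the white board with the mug; hand and arm must stay clear of it too.
- orange: Orange, about 74 mm across, 64 mm high, loose. Bystander.
There are look-alikes about, which are no part of the job. There is more than one size of the oil_bottle; the one meant has the size given above.

How it is judged:
By the outcome, as a careful person would: the job done as asked, in the order asked, and still so for the second after the job is handed in, with the robot touching nothing.
It also fails if it takes over 58 s, if anything falls off the work surface, if the arm or the gripper's body presses on something with over 40 N, if the wrist force passes 120 N, or if a joint passes its speed limit or range.

### The arm

A 7-joint arm with a two-finger parallel gripper is mounted at the origin on a cart in front of the work surface, level with it; the furniture and walls round the work are solid. World frame = base frame: x ahead of the robot, y to its left, z up, the work surface at z = 0. Lengths are in m, angles in rad, forces in N, time in s.
With the tool pointing down it reaches from about 0.425 to 1.025 m from the base axis. Payload 9.4 kg.
Tool frame: the origin (TCP) lies at the very end of the fingers, on their centre line; the grasp point (between the pads) lies 19 mm behind it; z points along the fingers, y is the direction in which the jaws open and shut (so a half turn about z gives the same grasp; the last joint's range is limited). The gripper opens to 85 mm and grips with 20 to 120 N. Pads are 22 mm wide; open, the fingers measure 114 mm over their backs; the gripper's body (76 mm by 85 mm) begins 54 mm behind the grasp point. The pads swing forward as they close: fully open they stand 13 mm farther back than shut.
Start: joints at [1.212, 0.599, -0.003, 1.599, 0.002, 0.943, -0.08], TCP at [0.202, -0.696, 0.231] pointing down, gripper open.
Joint ranges: [-2.57, 2.57], [-0.35, 1.97], [-1.29, 1.29], [0.11, 2.56], [-1.05, 4.19], [0.11, 1.86], [-2.63, 2.63]. Speed limits (rad/s): [2.22, 2.22, 3.01, 3.01, 3.14, 3.14, 3.14].

### API

Orientations are given as a unit quaternion [w, x, y, z].
In Python, from station import arm gives the robot as it stands. The module is installed in compiled form; this text tells all that it offers.
- The arm moves only by the tool arm_command, never from a script. Its argument "targets" is a list of rows, each a list of 7 numbers: the shift along the tool's x, y, z in mm, then the turn, a rotation vector about the tool's x, y, z in degrees, then the opening, from 0 (shut) to 1 (fully open). A call has 1 to 8 rows; each row shifts and turns the commanded pose from where the row before left it, along the tool's axes as they then stand; what a row does not reach is not made up. A row lasts 1/10 s, in which the tool goes at most 50 mm and 8.59 degrees, less where a joint would pass 70% of its speed; a pose out of reach is approached as far as the arm can. A call with a gripper value outside its range is refused whole. The fingers move at their own pace and stop on an object; the grip force is fixed at half the most. Time passes only in rows, so rows that do not move let the fingers close. It gives the time, the measured TCP pose, the force and the opening at its end, in the units of the state.
- arm.read_state(): the state, without advancing time (a new reading comes with each control period).
- arm.snapshot(name): name is "side" or "top" or "wrist"; returns a dict with "img" (480x640x3 uint8, blue, green, red), "fovy" (degrees; the focal length in pixels is half the picture's height over the tangent of half this angle, whatever the lens; pixels are square), "cx", "cy" (the principal point, pixels), "R" (3x3) and "t" (3): a world point X has camera coordinates R X + t. Camera axes: x right, y down, z forward; pixel columns grow to the right and rows downward; lengths in m; the calibration is good to about 2 mm. A picture is of the moment at which its call begins. There is no depth.
- arm.sign_off(): hands the job in, once; it reports no verdict.
The state is a dict: "time": time; "q": joint angles; "qvel": joint speeds; "joint_torque": joint torques, N m; "tcp_pos": TCP position; "tcp_rot": TCP orientation; "ft_force": force on the tool from outside, world axes, zero at the start; "wrist_torque": the same for the moment, N m; "gripper_width": finger opening in m.
Only numpy, scipy, OpenCV 4.12 (cv2) and the standard library are available. Lean on these libraries where they do the work, as an engineer would, in place of code of your own. Each camera call takes 0.05 s, during which the arm holds its last target.

## Working session

There is one attempt and no reset: what is moved stays moved. The work goes in short steps, Python scripts to look and compute and a tool call to move; the robot and the scene stay as the last step left them, time stands still between calls to the robot, and variables do not carry over. Pictures are saved under pics/ and viewed, and the job is handed in when it is done.

Besides the shell and the picture viewer there is one more tool, called after "Call:" as name([rows], argument=value, ...), one row to a line, values as JSON. arm_command: Moves the arm, as the interface text tells. Its arguments: {"type":"object","properties":{"targets":{"type":"array"}},"required":["targets"]}

```bash
mkdir -p pics; cat > h.py <<'E'
from station import arm
import numpy as np, cv2, pickle
def snap(n,name):
    s=arm.snapshot(n); cv2.imwrite(f'pics/{name}.png',s['img']); pickle.dump(s,open(f'pics/{name}.pkl','wb')); return s
def load(name): return pickle.load(open(f'pics/{name}.pkl','rb'))
def ray(s,u,v,z):
    f=240/np.tan(np.radians(s['fovy'])/2); R=np.array(s['R']);t=np.array(s['t'])
    d=R.T@np.array([(u-s['cx'])/f,(v-s['cy'])/f,1]); c=-R.T@t
    return c+d*(z-c[2])/d[2]
def proj(s,X):
    f=240/np.tan(np.radians(s['fovy'])/2); p=np.array(s['R'])@np.array(X)+np.array(s['t'])
    return np.array([s['cx']+f*p[0]/p[2], s['cy']+f*p[1]/p[2]])
E
python3 - <<'E'
from h import *
for n in ['side','top','wrist']:
    s=snap(n,n+'0'); print(n,s['fovy'],s['cx'],s['cy'],-np.array(s['R']).T@s['t'],np.array(s['R'])[2])
st=arm.read_state(); print(st['time'],st['tcp_pos'],st['tcp_rot'],st['gripper_width'])
E
```

```text
side 56.60406901395828 328.3246811049469 244.7567020651344 [ 0.57353844 -1.02823618  0.58611273] [-0.06616168  0.88172598 -0.46709948]
top 43.91710516730156 322.70401737811267 243.28855919418234 [ 0.20068334 -0.02647512  1.69468648] [ 0.16885298  0.01490848 -0.98552849]
wrist 70.03137987087405 317.9114975512081 245.744476782753 [ 0.27173383 -0.67505167  0.37234557] [-0.27349988 -0.07785178 -0.95871629]
0.15 [ 0.20148088 -0.69605703  0.23061271] [-5.92878836e-04  9.90091211e-01  1.40424437e-01 -1.39907447e-04] 0.08538072060538765
```

View pics/side0.png

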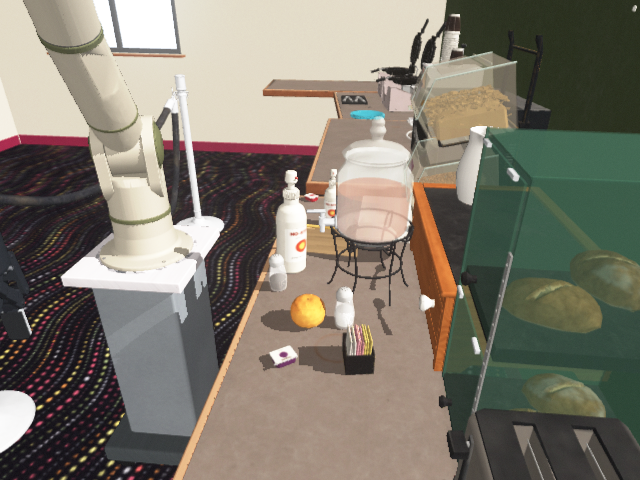

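View pics/top0.png

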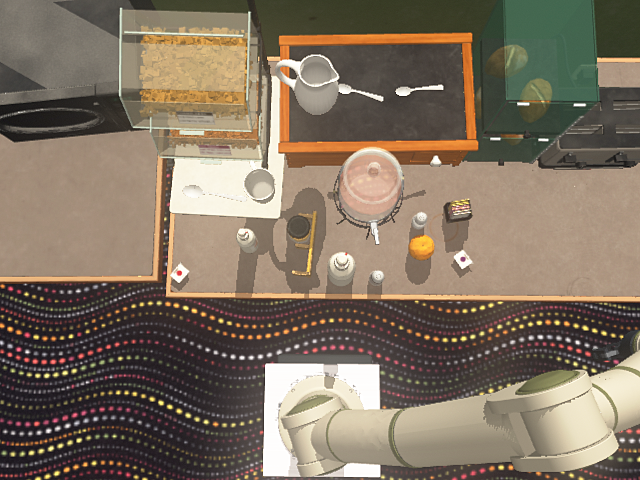

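View pics/wrist0.png

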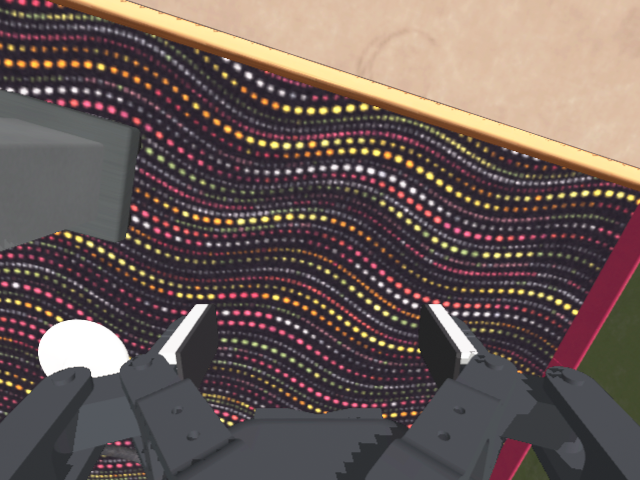

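```bash
python3 - <<'E'
from h import *
s=load('top0'); i=s['img'][165:305,170:390]; cv2.imwrite('pics/c1.png',cv2.resize(i,(792,504),interpolation=cv2.INTER_CUBIC))
s=load('side0'); i=s['img'][160:280,260:380]; cv2.imwrite('pics/c2.png',cv2.resize(i,(600,600),interpolation=cv2.INTER_CUBIC))
E
```

```text
(no output)
```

View pics/c1.png

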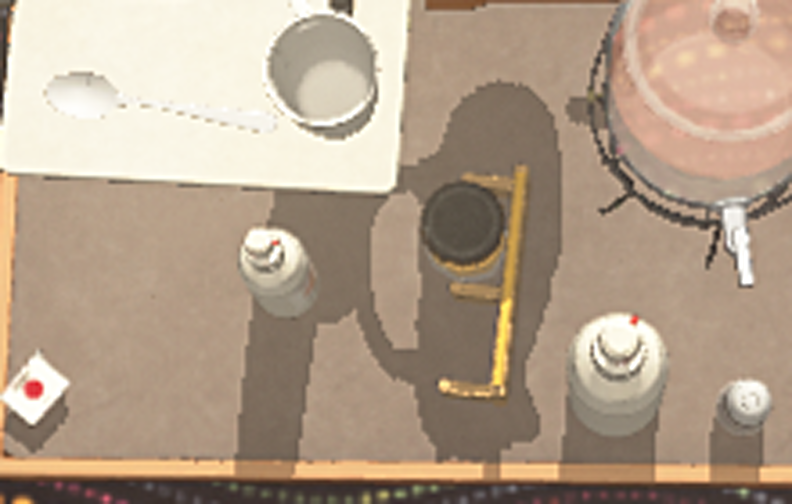

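View pics/c2.png

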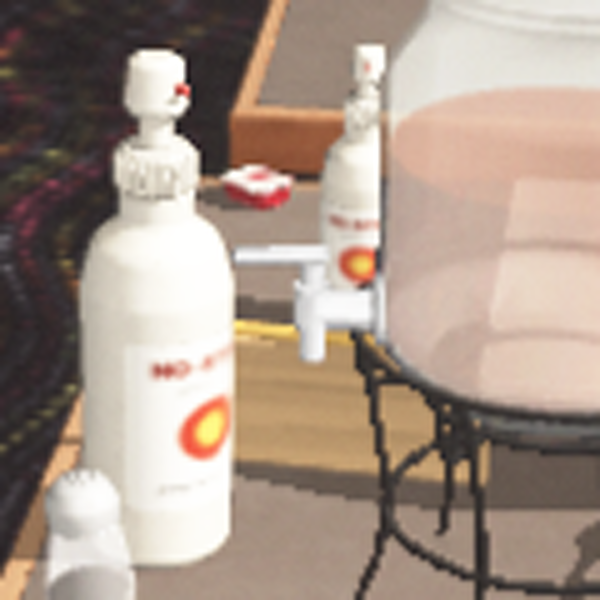

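```bash
python3 - <<'E'
from h import *
s=load('top0')
P=lambda a,b,z: ray(s,170+a/3.6,165+b/3.6,z)
for n,a,b,z in [('post-39',443,386,.04),('post39',454,289,.04),('post127',467,178,.04),('rodtop',521,167,.082),('rodbot',500,393,.082),('jarlid',463,221,.086),('botneck top',262,240,.175),('bot base front',292,318,0),('bot L at base',262,300,0),('bot R',318,288,0)]:
    print(n,P(a,b,z).round(4))
i=s['img']; 
# bottle mask
hsv=cv2.cvtColor(i,cv2.COLOR_BGR2HSV)
m=((hsv[...,1]<45)&(hsv[...,2]>140)).astype(np.uint8); m[:226]=0;m[260:]=0;m[:,:232]=0;m[:,262:]=0
print(cv2.boundingRect(m)); ys,xs=np.nonzero(m)
for y in range(226,260):
    r=xs[ys==y]
    if len(r): print(y,r.min(),r.max(),end=' | ')
E
```

```text
post-39 [0.4019 0.0812 0.04  ]
post39 [0.4784 0.0736 0.04  ]
post127 [0.5673 0.0643 0.04  ]
rodtop [0.5668 0.0205 0.082 ]
rodbot [0.3915 0.0352 0.082 ]
jarlid [0.5235 0.0645 0.086 ]
botneck top [0.4914 0.2048 0.175 ]
bot base front [0.4612 0.2056 0.    ]
bot L at base [0.4758 0.2301 0.    ]
bot R [0.4857 0.1853 0.    ]
(237, 229, 19, 24)
229 239 248 | 230 239 249 | 231 238 251 | 232 238 252 | 233 239 252 | 234 237 253 | 235 237 254 | 236 237 252 | 237 237 254 | 238 237 254 | 239 237 251 | 240 245 246 | 241 243 248 | 242 253 253 | 243 239 252 | 244 239 252 | 245 240 251 | 246 241 253 | 247 243 253 | 248 243 255 | 249 243 255 | 250 245 254 | 251 245 252 | 252 249 249 |
```

The candidates in the top view are:
- The small white pump bottle at (245,238), about 150 mm in front of the stand's open side.
- The large white pump bottle at (342,265), which stands behind the back board and is much bigger.
- The white jug at (316,80) and the mug at (259,185), which are no match.

The crop confirms the left one, which is the smaller of the two bottles. The stand opens towards +y. Next I'll rise and retract, so that I clear the tea jar.

Call:
arm_command([
  [0,-20,-30,0,0,0,0.33],
  [0,-28,-36,0,0,0,0.33],
  [0,-28,-36,0,0,0,0.33],
  [0,-28,-36,0,0,0,0.33],
  [0,-28,-36,0,0,0,0.33],
  [0,-28,-36,0,0,0,0.33],
  [0,-28,-36,0,0,0,0.33],
  [0,-28,-30,0,0,0,0.33],
])

```text
time: 0.95
tcp_pos: [0.1411, -0.4877, 0.5091]
tcp_rot: [0.001, 0.99, 0.14, 0.0]
ft_force: [0.1, -1.2, -0.8]
gripper_width: 0.0283
```

```bash
python3 - <<'E'
from h import *
s=load('top0')
for n,u,v,z in [('jam',180,273,.016),('tea',372,190,.3),('teatap',375,238,.17),('plate corner',278,216,.01),('mug',259,185,.08)]: print(n,ray(s,u,v,z).round(3))
E
```

```text
jam [0.402 0.405 0.016]
tea [ 0.57  -0.124  0.3  ]
teatap [ 0.476 -0.139  0.17 ]
plate corner [0.569 0.129 0.01 ]
mug [0.643 0.177 0.08 ]
```

Call:
arm_command([
  [44,-2,0,0,0,-5,0.33],
  [44,-2,0,0,0,-5,0.33],
  [44,-2,0,0,0,-5,0.33],
  [44,-2,0,0,0,-5,0.33],
  [44,-2,0,0,0,-5,0.33],
  [44,-2,0,0,0,-5,0.33],
  [44,-2,0,0,0,-5,0.33],
  [44,-2,0,0,0,-5,0.33],
])

```text
time: 1.75
tcp_pos: [0.4211, -0.2833, 0.507]
tcp_rot: [-0.0, 0.882, 0.472, -0.0]
ft_force: [0.7, -0.7, 0.5]
gripper_width: 0.0283
```

Call:
arm_command([
  [44,-2,0,0,0,-5,0.33],
  [44,-2,0,0,0,-5,0.33],
  [44,-2,0,0,0,-5,0.33],
  [44,-2,0,0,0,-5,0.33],
  [44,-2,0,0,0,-5,0.33],
  [44,-2,0,0,0,-5,0.33],
  [44,-2,0,0,0,-5,0.33],
  [44,-2,0,0,0,-5,0.33],
])

```text
time: 2.55
tcp_pos: [0.502, 0.0524, 0.507]
tcp_rot: [-0.0, 0.667, 0.745, -0.0]
ft_force: [1.1, 0.1, -0.0]
gripper_width: 0.0281
```

Call:
arm_command([
  [44,-2,0,0,0,-5,0.33],
  [44,-2,0,0,0,-5,0.33],
  [44,-2,0,0,0,-5,0.33],
  [44,-2,0,0,0,-5,0.33],
  [30,0,0,0,0,0,0.33],
  [0,0,0,0,0,0,0.33],
])

```text
time: 3.15
tcp_pos: [0.437, 0.2501, 0.5076]
tcp_rot: [-0.0, 0.526, 0.851, 0.001]
ft_force: [-0.2, -0.6, -0.6]
gripper_width: 0.0278
```

```bash
python3 - <<'E'
from h import *
print(arm.read_state()['q'].round(3) if hasattr(arm.read_state()['q'],'round') else arm.read_state()['q'])
for n in ['side','top','wrist']: s=snap(n,n+'1')
E
```

```text
[ 0.08   0.179 -0.85   1.642  0.135  1.382 -0.323]
```

View pics/wrist1.png

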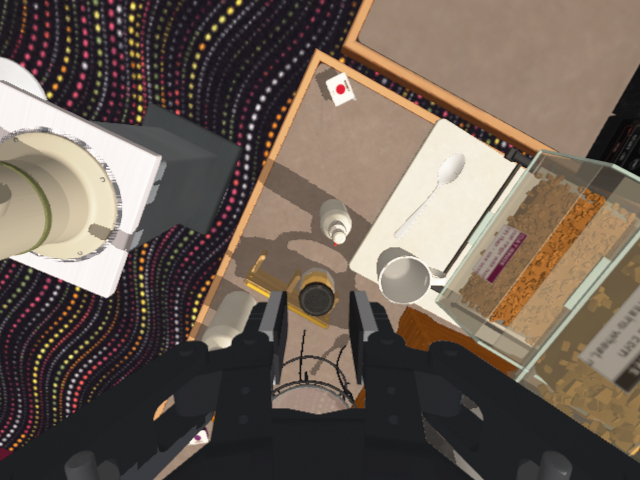

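View pics/top1.png

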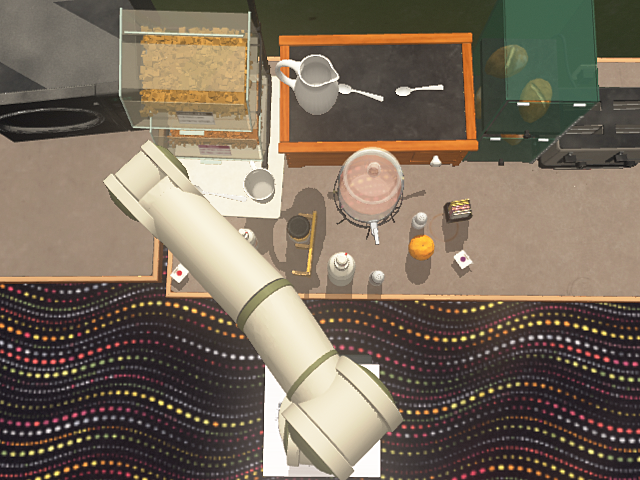

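View pics/side1.png

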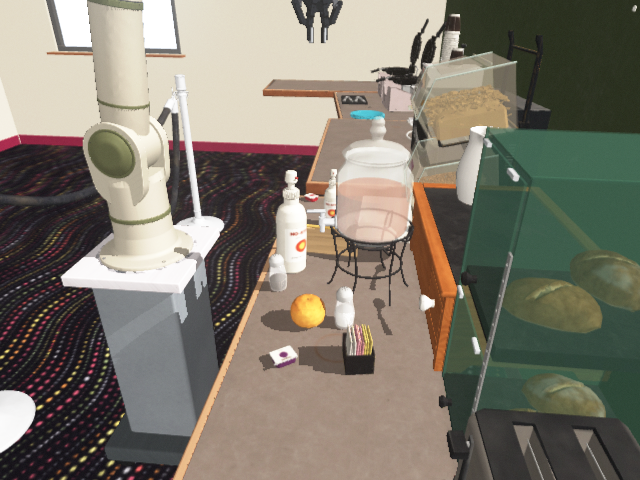

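```bash
python3 - <<'E'
from h import *
s=load('wrist1'); i=s['img'][180:340,220:400]; cv2.imwrite('pics/c3.png',cv2.resize(i,(675,600),interpolation=cv2.INTER_CUBIC))
E
```

```text
(no output)
```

View pics/c3.png

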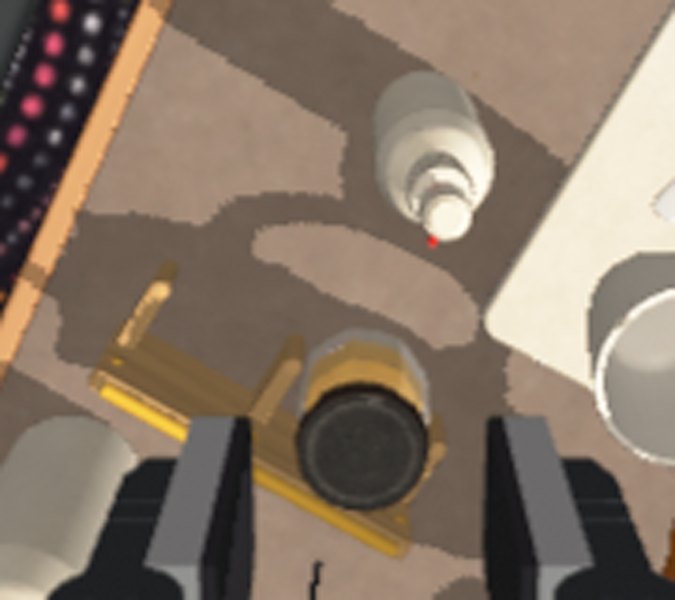

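```bash
python3 - <<'E'
from h import *
s=load('wrist1'); c=-np.array(s['R']).T@s['t']; print(c.round(3))
P=lambda a,b,z: ray(s,220+a/3.75,180+b/3.75,z)
far=P(425,71,0); d=(far-c)[:2]; d/=np.linalg.norm(d); print('far',far,'centre',far[:2]-.026*d)
for n,a,b,z in [('post-39',166,272,.04),('post39',295,342,.04),('rodbot',93,388,.082),('rodtop',398,553,.082),('lid',364,447,.086),('pump',448,214,.178)]: print(n,P(a,b,z).round(4))
X=far[:2]-.026*d
o=np.array([.4378,.0625]); x=np.array([-.093,-.9957]); y=np.array([.9957,-.093])
for b in (X,[.481,.212]): print((b-o)@x,(b-o)@y)
# projection checks of candidate centres: base circle in both views
for n,off,sc in (('wrist1',(220,180),3.75),('top0',(170,165),3.6)):
    i=cv2.imread(f"pics/{'c3' if n=='wrist1' else 'c1'}.png"); q=load(n)
    for z,r,col in((0,.026,(0,0,255)),):
        p=[((proj(q,[X[0]+r*np.cos(a),X[1]+r*np.sin(a),z])-off)*sc).astype(int) for a in np.linspace(0,6.28,40)]
        cv2.polylines(i,[np.array(p)],True,col,1)
    for sx,sy,z in((-16,-39,.04),(-16,39,.04),(-16,127,.04),(32,-39,.082),(32,127,.082),(0,0,0)):
        w=o+x*sx/1e3+y*sy/1e3; pp=(proj(q,[*w,z])-off)*sc
        cv2.circle(i,tuple(int(v) for v in pp),4,(255,0,0),-1)
    cv2.imwrite(f'pics/chk_{n}.png',i)
a,b=cv2.imread('pics/chk_wrist1.png'),cv2.imread('pics/chk_top0.png')
cv2.imwrite('pics/chk.png',np.hstack([cv2.resize(a[:400],(400,300)) if 0 else cv2.resize(a,(400,356)),cv2.resize(b,(400,254))] if 0 else [cv2.resize(a,(400,356)),cv2.copyMakeBorder(cv2.resize(b,(400,254)),0,102,0,0,0)]))
E
```

```text
[0.408 0.312 0.649]
far [0.47970284 0.23500725 0.        ] centre [0.46200179 0.25405122]
post-39 [0.4052 0.0934 0.04  ]
post39 [0.4787 0.0882 0.04  ]
rodbot [0.3975 0.04   0.082 ]
rodtop [0.5675 0.0252 0.082 ]
lid [0.5261 0.0711 0.086 ]
pump [0.4925 0.2116 0.178 ]
-0.19297831365373858 0.006283463276106151
-0.15287475 0.02911073999999996
```

View pics/chk_wrist1.png

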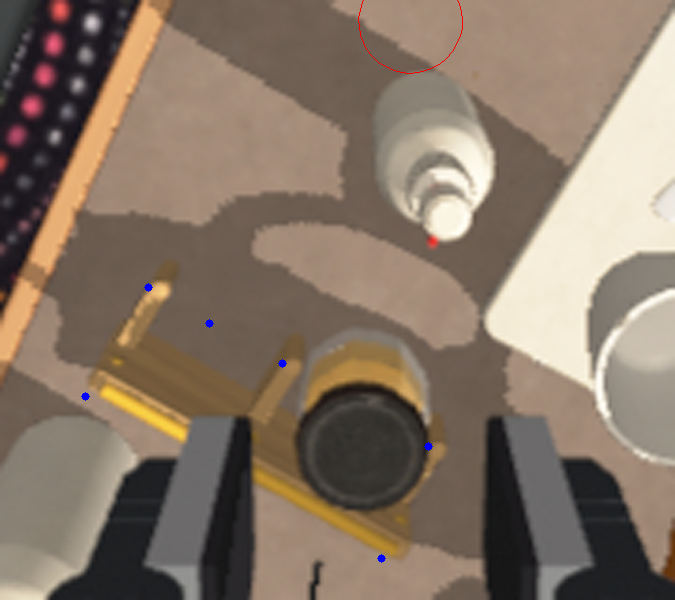

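View pics/chk_top0.png

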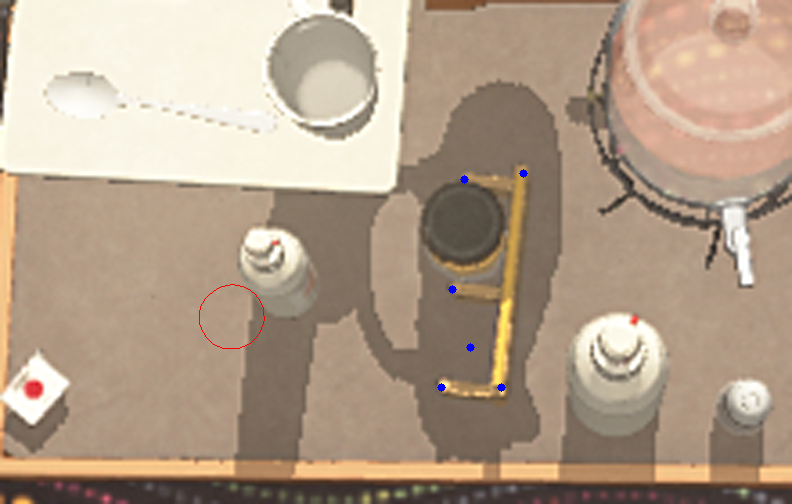

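```bash
cat > chk.py <<'E'
from h import *
import sys
X=np.array([float(sys.argv[1]),float(sys.argv[2])])
for n,off,sc,f,sh in (('wrist1',(220,180),3.75,'c3',(.003,.0053)),('top0',(170,165),3.6,'c1',(0,0))):
    i=cv2.imread(f"pics/{f}.png"); q=load(n); W=X+sh
    for z,r,col in((0,.026,(0,0,255)),(.1,.026,(0,255,0)),(.18,.003,(255,0,0))):
        p=[((proj(q,[W[0]+r*np.cos(a),W[1]+r*np.sin(a),z])-off)*sc).astype(int) for a in np.linspace(0,6.28,40)]
        cv2.polylines(i,[np.array(p)],True,col,1)
    cv2.imwrite(f'pics/k_{f}.png',i)
a=cv2.imread('pics/k_c3.png')[40:280,300:540]; b=cv2.imread('pics/k_c1.png')[200:340,190:390]
cv2.imwrite(sys.argv[3],np.hstack([cv2.resize(a,(400,400)),cv2.resize(b[:, 30:170],(400,400))]))
E
python3 chk.py .489 .209 pics/k1.png
```

```text
(no output)
```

View pics/k1.png

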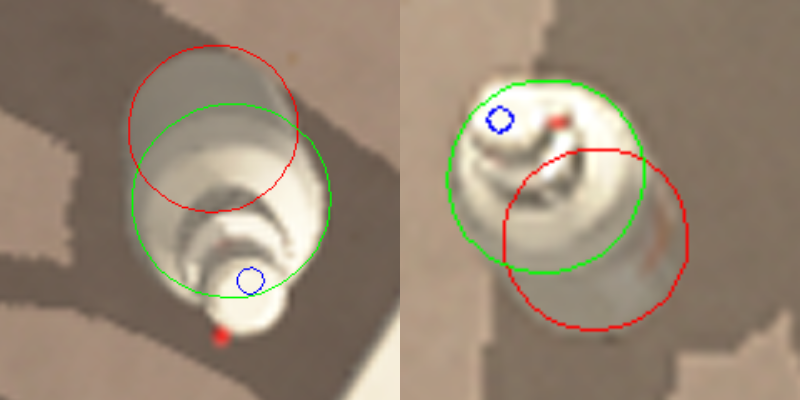

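```bash
cat >> h.py <<'E'
from scipy.spatial.transform import Rotation as Ro
o=np.array([.4378,.0625]); sx=np.array([-.093,-.9957]); sy=np.array([.9957,-.093])
def Rt(th):
    p=np.array([*sx,0])/np.linalg.norm(sx); t=np.radians(th)
    z=p*np.sin(t)-np.array([0,0,np.cos(t)]); x=-p*np.cos(t)-np.array([0,0,np.sin(t)])
    return Ro.from_matrix(np.c_[x,np.cross(z,x),z])
def cur():
    s=arm.read_state(); q=s['tcp_rot']; return np.array(s['tcp_pos']),Ro.from_quat([q[1],q[2],q[3],q[0]])
def stand(P): P=np.array(P)[:2]-o; return np.array([P@sx,P@sy])*1e3
E
python3 - <<'E'
from h import *
P,R=cur(); T=Rt(35); b=np.array([.489,.209])
rv=np.degrees((R.inv()*T).as_rotvec()); print('rot',rv,np.linalg.norm(rv))
A=np.array([*(b-.095*sx),.20]); print('A',A,'shift tool now',R.inv().apply(A-P)*1e3,'if T',T.inv().apply(A-P)*1e3, (A-P)*1e3)
B=np.array([*(b-.066*sx),.014]); print('A->B in T',T.inv().apply(B-A)*1e3)
E
```

```text
rot [  9.58161926 -34.0663652   30.45472296] 46.688486975882114
A [0.497835  0.3035915 0.2      ] shift tool now [ 27.16368253  77.56874482 306.96361223] if T [228.03943675  51.96608447 215.12548991] [  57.63763483   58.3005911  -307.01853231]
A->B in T [ 8.29290063e+01 -6.72787665e-15  1.68996558e+02]
```

Call:
arm_command([
  [0,0,0,1.37,-4.87,4.35,0.33],
  [0,0,0,1.37,-4.87,4.35,0.33],
  [0,0,0,1.37,-4.87,4.35,0.33],
  [0,0,0,1.37,-4.87,4.35,0.33],
  [0,0,0,1.37,-4.87,4.35,0.33],
  [0,0,0,1.37,-4.87,4.35,0.33],
  [0,0,0,1.37,-4.87,4.35,0.33],
  [0,0,0,0,0,0,0.33],
])

```text
time: 4.1
tcp_pos: [0.441, 0.2462, 0.5048]
tcp_rot: [0.198, 0.701, 0.649, -0.219]
ft_force: [0.0, 1.1, -0.4]
gripper_width: 0.0283
```

```bash
python3 - <<'E'
from h import *
P,R=cur(); T=Rt(35); b=np.array([.489,.209])
print(P,np.degrees((R.inv()*T).as_rotvec()))
A=np.array([*(b-.095*sx),.20]); print(R.inv().apply(A-P)*1e3); print(np.array(arm.read_state()['q']).round(2))
E
```

```text
[0.44104483 0.24618879 0.50483522] [ 0.14252003 -0.65124591  0.8818272 ]
[222.73316699  54.12360328 216.57626242]
[-0.49  0.35 -0.51  1.52  0.44  1.86 -1.09]
```

Call:
arm_command([
  [28,7,27,0,0,0,0.33],
  [28,7,27,0,0,0,0.33],
  [28,7,27,0,0,0,0.33],
  [28,7,27,0,0,0,0.33],
  [28,7,27,0,0,0,0.33],
  [28,7,27,0,0,0,0.33],
  [28,7,27,0,0,0,0.33],
  [27,5,27,0,0,0,0.33],
])

```text
time: 4.9
tcp_pos: [0.4984, 0.3048, 0.2014]
tcp_rot: [0.195, 0.702, 0.65, -0.216]
ft_force: [-0.5, -0.2, 0.4]
gripper_width: 0.0282
```

```bash
cat > rep.py <<'E'
from h import *
import sys
P,R=cur(); T=Rt(35)
print(P.round(4),'rot err',np.degrees((R.inv()*T).as_rotvec()).round(2),'stand',stand(P).round(1)); print(np.array(arm.read_state()['q']).round(2))
E
cat rep.py > r2.py; cat >> r2.py <<'E'
b=np.array([.489,.209]); B=np.array([*(b-.066*sx),.014]); print('to B',R.inv().apply(B-P)*1e3)
s=snap('wrist','wrist2'); s=snap('top','top2')
E
python3 r2.py
```

```text
[0.4984 0.3048 0.2014] rot err [ 0.12 -1.21  0.92] stand [-246.9   37.9]
[-0.54  0.71 -0.48  1.69  0.57  1.42 -1.35]
to B [ 79.05242556   0.43680381 172.57899462]
```

View pics/wrist2.png

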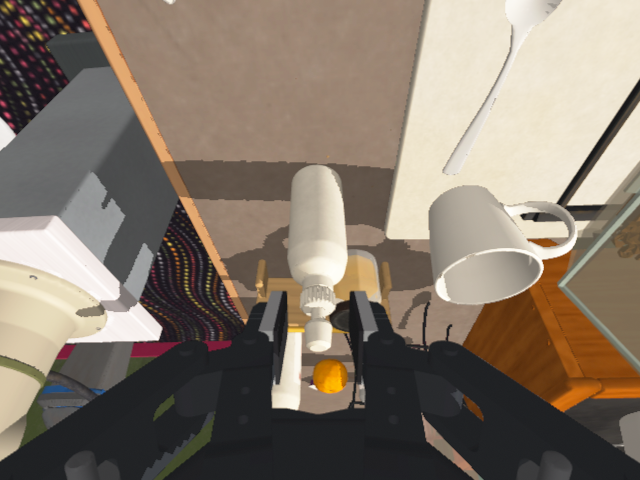

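View pics/top2.png

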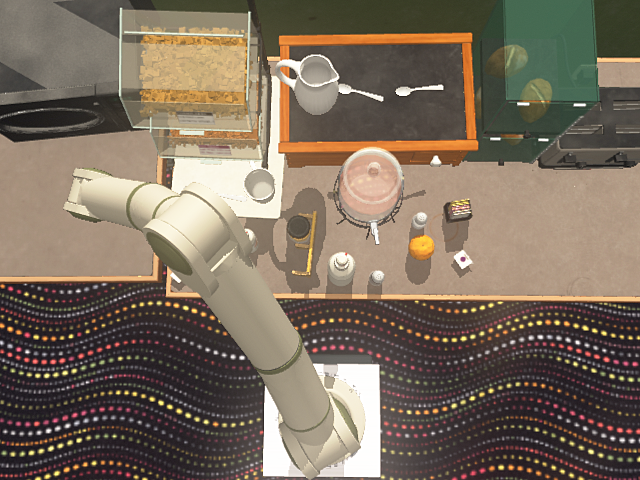

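Call:
arm_command([
  [11,0,24,0,-1.2,0.9,0.33],
  [11,0,24,0,0,0,0.33],
  [11,0,24,0,0,0,0.33],
  [11,0,24,0,0,0,0.33],
  [11,0,24,0,0,0,0.33],
  [11,0,24,0,0,0,0.33],
  [9,0,18,0,0,0,0.33],
  [0,0,0,0,0,0,0.33],
])

```text
time: 5.8
tcp_pos: [0.4947, 0.2726, 0.0262]
tcp_rot: [0.205, 0.704, 0.642, -0.223]
ft_force: [-0.3, 0.4, 0.3]
gripper_width: 0.0283
```

```bash
sed -i "s/wrist2/wrist3/;s/top2/top3/" r2.py; python3 r2.py
```

```text
[0.4947 0.2726 0.0262] rot err [0.09 0.27 0.04] stand [-214.5   37.1]
[-0.56  0.92 -0.41  1.81  0.7   1.17 -1.52]
to B [8.78482922 0.20113414 8.68961477]
```

View pics/wrist3.png

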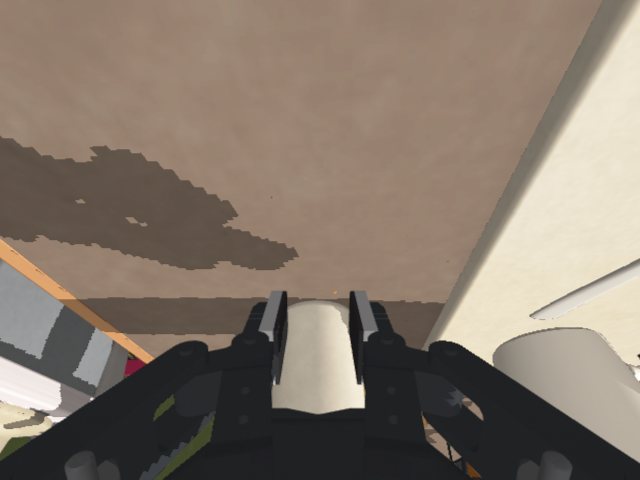

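Call:
arm_command([
  [3.2,0,4.5,0,0,0,0.33],
  [3.2,0,4.5,0,0,0,0.33],
  [-8,0,5.6,0,0,0,0.33],
  [-8,0,5.6,0,0,0,0.33],
  [-6,0,4.2,0,0,0,0.33],
  [0,0,0,0,0,0,0.33],
])

```text
time: 6.5
tcp_pos: [0.4923, 0.2453, 0.0162]
tcp_rot: [0.206, 0.704, 0.642, -0.223]
ft_force: [0.1, 0.1, 0.3]
gripper_width: 0.0285
```

```bash
sed -i "s/wrist3/wrist4/;s/top3/top4/" r2.py; echo "s=snap('side','side4')" >>r2.py; python3 r2.py; python3 - <<'E'
from h import *
i=load('side4')['img'][130:290,270:430]; cv2.imwrite('pics/c4.png',cv2.resize(i,(600,600),interpolation=cv2.INTER_CUBIC))
E
```

```text
[0.4923 0.2453 0.0162] rot err [ 0.21  0.34 -0.02] stand [-187.1   37.3]
[-0.54  0.92 -0.4   1.86  0.73  1.12 -1.53]
to B [ 25.3970754    0.08761838 -15.32075648]
```

View pics/wrist4.png

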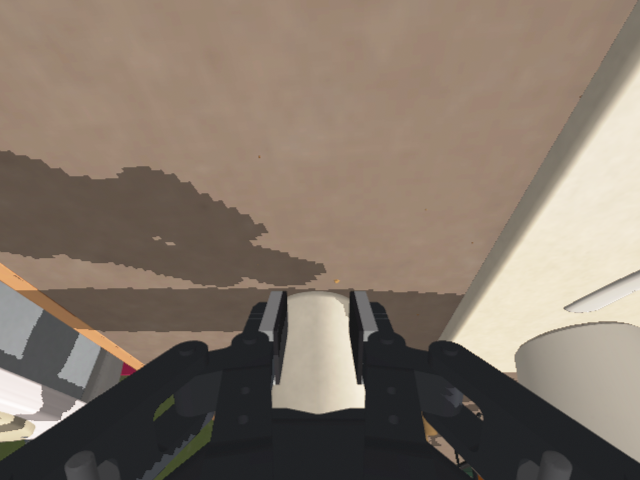

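View pics/c4.png

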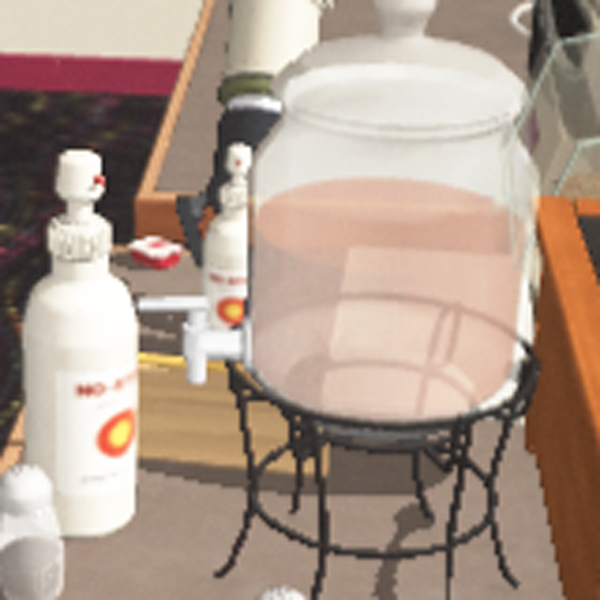

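View pics/top4.png

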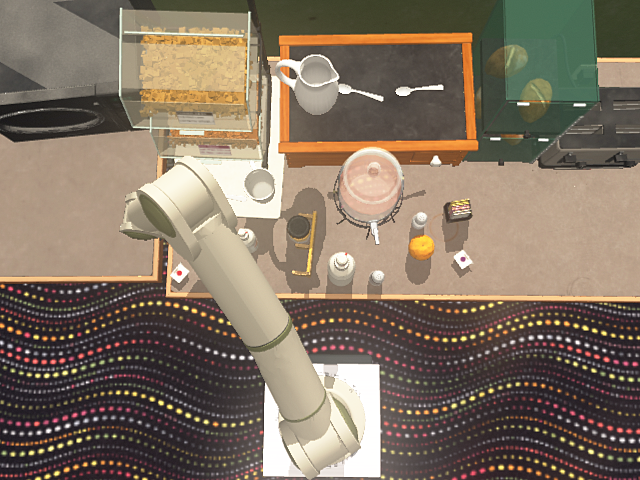

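Call:
arm_command([
  [2.3,0,3.3,0,0,0,0.33],
  [-3.3,0,2.3,0,0,0,0.33],
  [-2.5,0,1.7,0,0,0,0.33],
  [-2.5,-0.5,1.7,0,0,0,0.33],
  [-3.3,-1,2.3,0,0,0,0.33],
  [-4.1,-1.5,2.9,0,0,0,0.33],
  [-4.1,-1.7,2.9,0,0,0,0.33],
  [-4.1,-1.9,2.9,0,0,0,0.33],
])

```text
time: 7.45
tcp_pos: [0.483, 0.2184, 0.012]
tcp_rot: [0.205, 0.704, 0.643, -0.222]
ft_force: [1.6, 1.5, 1.4]
gripper_width: 0.0283
```

```bash
sed -i "s/wrist4/wrist5/;s/top4/top5/;s/side4/side5/" r2.py; python3 r2.py
```

```text
[0.483  0.2184 0.012 ] rot err [0.26 0.24 0.04] stand [-159.4   30.5]
[-0.52  0.91 -0.39  1.92  0.76  1.08 -1.56]
to B [ 45.6043786    7.02402315 -34.59163242]
```

View pics/wrist5.png

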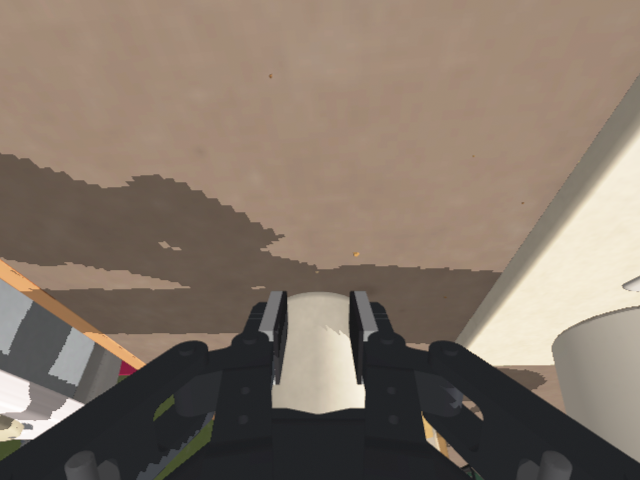

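View pics/top5.png

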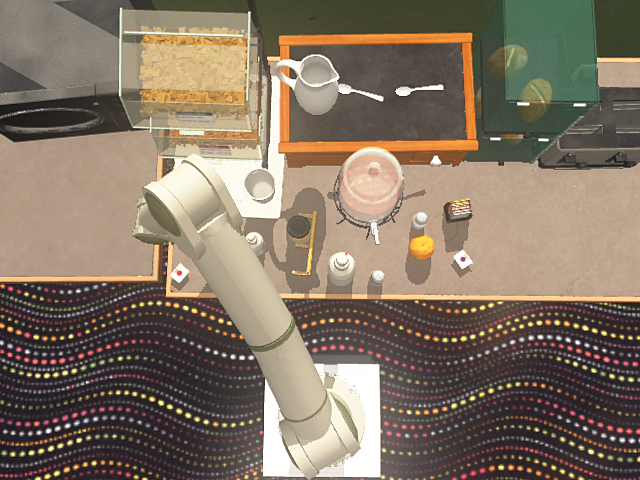

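Call:
arm_command([
  [-4.1,-2,2.9,0,0,0,0.33],
  [-4.1,-2,2.9,0,0,0,0.33],
  [-4.1,-2,2.9,0,0,0,0.33],
  [-4.1,-2,2.9,0,0,0,0.33],
  [-4.1,-2,2.9,0,0,0,0.33],
  [-4.1,-2,2.9,0,0,0,0.33],
  [-4.1,-2,2.9,0,0,0,0.33],
  [-4.1,-2,2.9,0,0,0,0.33],
])

```text
time: 8.4
tcp_pos: [0.4634, 0.1798, 0.0119]
tcp_rot: [0.205, 0.704, 0.643, -0.223]
ft_force: [1.4, 2.0, 0.8]
gripper_width: 0.0285
```

```bash
sed -i "s/wrist5/wrist6/;s/top5/top6/;s/side5/side6/" r2.py; python3 r2.py;python3 - <<'E'
from h import *
i=load('top6')['img'][190:300,210:350]; a=cv2.resize(i,None,fx=4,fy=4,interpolation=cv2.INTER_CUBIC); cv2.imwrite('pics/c6.png',a)
E
```

```text
[0.4634 0.1798 0.0119] rot err [0.24 0.25 0.04] stand [-119.1   14.5]
[-0.5   0.88 -0.38  2.01  0.79  1.02 -1.59]
to B [ 78.37925468  23.11935403 -57.88258017]
```

View pics/wrist6.png

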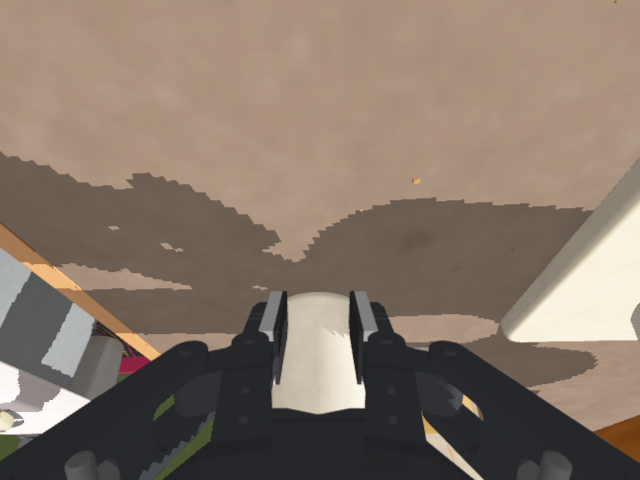

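View pics/c6.png

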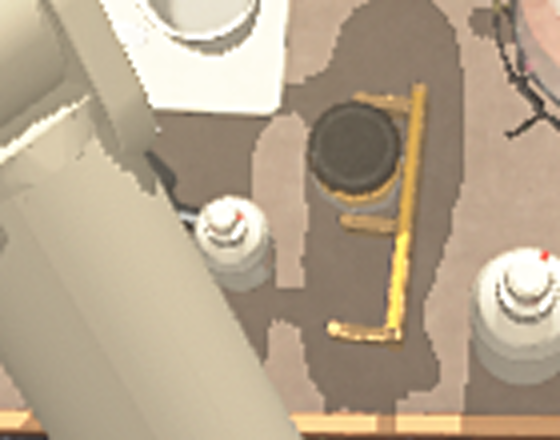

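```bash
cat > dr.py <<'E'
from h import *
import sys
n,bx,by,out=sys.argv[1],float(sys.argv[2])/1e3,float(sys.argv[3])/1e3,sys.argv[4]
q=load(n); off=(210,190); i=cv2.resize(q['img'][190:300,210:350],None,fx=5,fy=5,interpolation=cv2.INTER_CUBIC)
X=o+bx*sx+by*sy; print(X)
for z,r,c in((0,.026,(0,0,255)),(.1,.026,(0,200,0))):
    p=[((proj(q,[X[0]+r*np.cos(a),X[1]+r*np.sin(a),z])-off)*5).astype(int) for a in np.linspace(0,6.28,40)]
    cv2.polylines(i,[np.array(p)],True,c,1)
for a,b,z in((-16,-39,.04),(-16,39,.04),(26,-34,0),(26,34,0)):
    w=o+a/1e3*sx+b/1e3*sy; cv2.circle(i,tuple(int(v) for v in (proj(q,[*w,z])-off)*5),3,(255,0,0),-1)
cv2.imwrite(out,i)
E
python3 dr.py top6 -88 14.5 pics/d6.png
```

```text
[0.46042165 0.1487731 ]
```

View pics/d6.png

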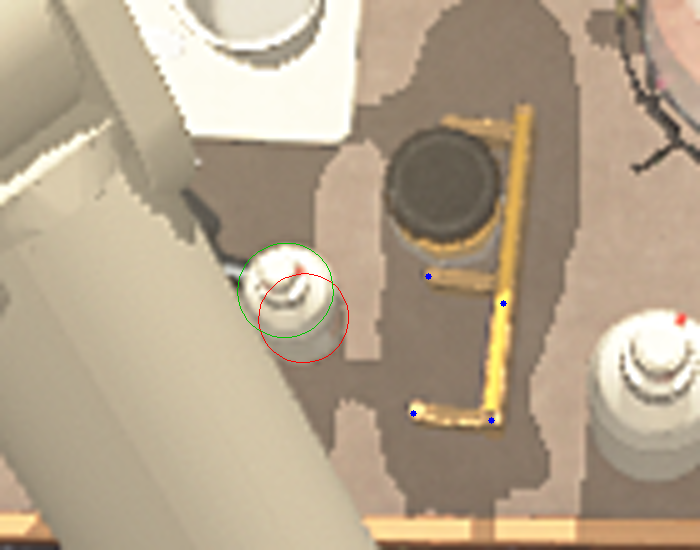

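Call:
arm_command([
  [-4.1,-2,2.9,0,0,0,0.33],
  [-4.1,-2,2.9,0,0,0,0.33],
  [-4.1,-2,2.9,0,0,0,0.33],
  [-4.1,-2,2.9,0,0,0,0.33],
  [-4.1,-2,2.9,0,0,0,0.33],
  [-4.1,-2,2.9,0,0,0,0.33],
  [-4.1,-1.5,2.9,0,0,0,0.33],
  [-4.1,0,2.9,0,0,0,0.33],
])

```text
time: 9.35
tcp_pos: [0.4461, 0.141, 0.0118]
tcp_rot: [0.205, 0.704, 0.643, -0.223]
ft_force: [-0.1, 1.3, -0.2]
gripper_width: 0.028
```

```bash
sed -i "s/wrist6/wrist7/;s/top6/top7/;s/side6/side7/" r2.py; python3 r2.py;python3 dr.py top7 -48 1 pics/d7.png
```

```text
[0.4461 0.141  0.0118] rot err [0.23 0.26 0.07] stand [-78.9   1. ]
[-0.48  0.87 -0.36  2.1   0.84  0.96 -1.63]
to B [111.15173317  36.84171906 -81.11230843]
[0.4432597 0.1102006]
```

View pics/d7.png

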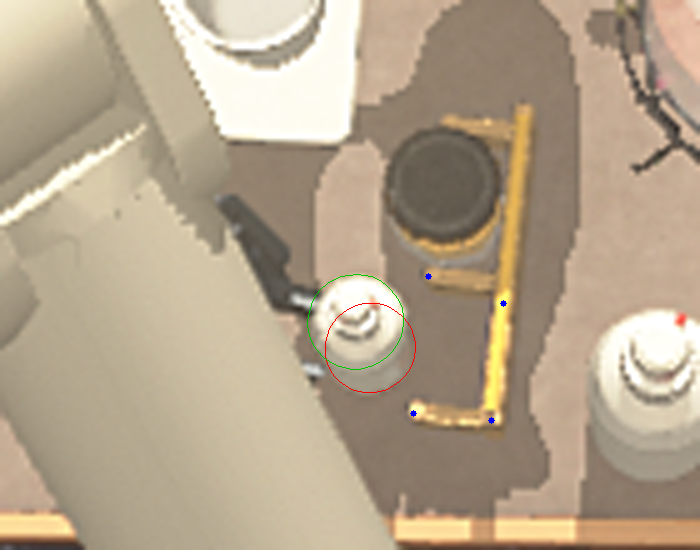

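View pics/wrist7.png

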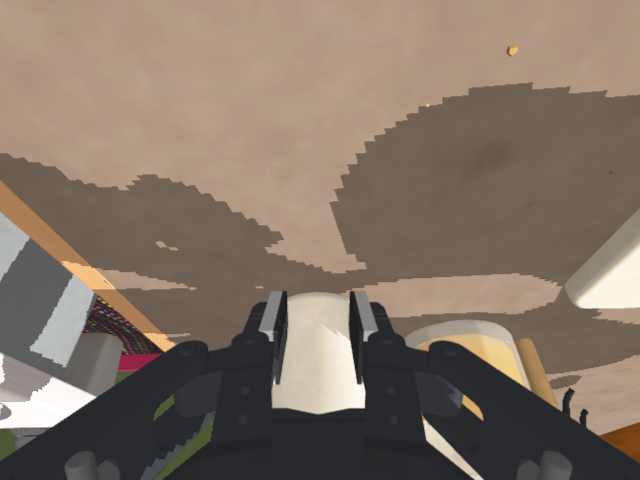

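Bottle is at the bay mouth and centred, upright. I'll back off slightly and narrow the fingers so that the knuckles stay clear of the honey jar, then push straight in.

Call:
arm_command([
  [6.6,0,-4.6,0,0,0,0.33],
  [0,0,0,0,0,0,0.15],
  [0,0,0,0,0,0,0.15],
  [0,0,0,0,0,0,0.15],
  [-3.3,0,2.3,0,0,0,0.15],
  [-3.3,0,2.3,0,0,0,0.15],
  [-3.3,0,2.3,0,0,0,0.15],
  [-3.3,0,2.3,0,0,0,0.15],
])

```text
time: 10.3
tcp_pos: [0.4458, 0.1331, 0.0119]
tcp_rot: [0.205, 0.704, 0.643, -0.222]
ft_force: [-0.2, 1.8, 1.1]
gripper_width: 0.0127
```

Call:
arm_command([
  [-3.3,0,2.3,0,0,0,0.15],
  [-3.3,0,2.3,0,0,0,0.15],
  [-3.3,0,2.3,0,0,0,0.15],
  [-3.3,0,2.3,0,0,0,0.15],
])

```text
time: 10.7
tcp_pos: [0.4443, 0.117, 0.012]
tcp_rot: [0.205, 0.704, 0.643, -0.223]
ft_force: [1.3, 1.7, 0.6]
gripper_width: 0.0128
```

```bash
sed -i "s/wrist7/wrist8/;s/top7/top8/;s/side7/side8/" r2.py; python3 r2.py;python3 dr.py top8 -24 1 pics/d8.png
```

```text
[0.4443 0.117  0.012 ] rot err [0.24 0.25 0.04] stand [-54.9   1.4]
[-0.45  0.86 -0.35  2.13  0.87  0.93 -1.64]
to B [130.89062028  36.46492749 -94.84170687]
[0.4410277 0.0863038]
```

View pics/d8.png

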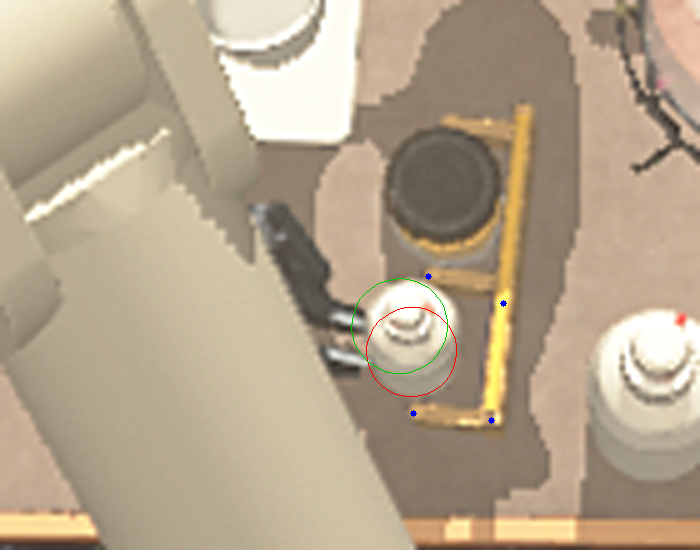

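View pics/wrist8.png

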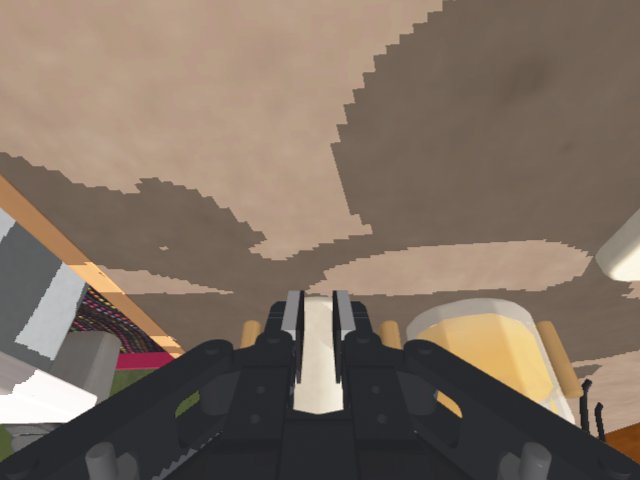

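Call:
arm_command([
  [-3.3,0,2.3,0,0,0,0.15],
  [-3.3,0,2.3,0,0,0,0.15],
  [-3.3,0,2.3,0,0,0,0.15],
  [-2.4,0,1.7,0,0,0,0.15],
])

```text
time: 11.25
tcp_pos: [0.4429, 0.102, 0.0121]
tcp_rot: [0.205, 0.704, 0.642, -0.223]
ft_force: [-0.1, 1.5, 1.1]
gripper_width: 0.0126
```

Call:
arm_command([
  [-1.6,0,1.15,0,0,0,0.15],
  [-0.8,0,0.6,0,0,0,0.15],
])

```text
time: 11.45
tcp_pos: [0.4427, 0.0993, 0.012]
tcp_rot: [0.205, 0.704, 0.643, -0.223]
ft_force: [0.9, 3.2, 0.3]
gripper_width: 0.0127
```

```bash
sed -i "s/wrist8/wrist9/;s/top8/top9/;s/side8/side9/" r2.py; python3 r2.py;python3 dr.py top9 0 1 pics/d9.png
```

```text
[0.4427 0.0993 0.012 ] rot err [0.24 0.24 0.04] stand [-37.1   1.5]
[-0.44  0.85 -0.34  2.16  0.89  0.91 -1.64]
to B [ 145.46136943   36.40506323 -105.08382487]
[0.4387957 0.062407 ]
```

View pics/d9.png

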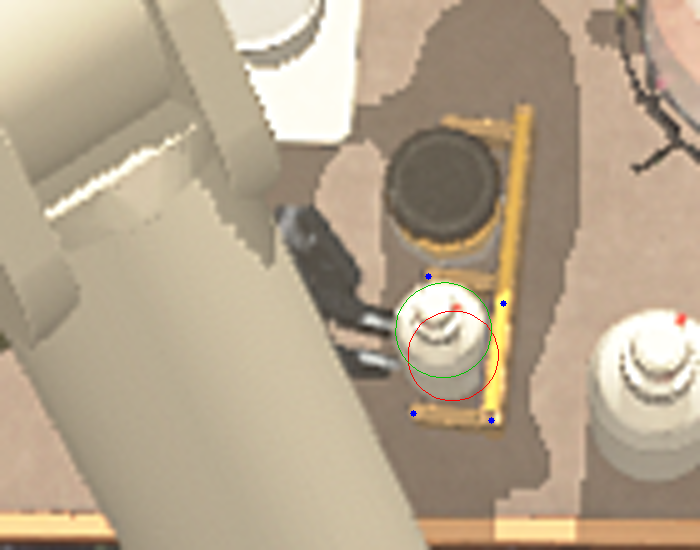

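Nearly there; I'll creep on in small steps, watching the force.

Call:
arm_command([
  [-1.2,0,0.85,0,0,0,0.15],
  [0,0,0,0,0,0,0.15],
])

```text
time: 11.8
tcp_pos: [0.4427, 0.0985, 0.0118]
tcp_rot: [0.205, 0.704, 0.643, -0.222]
ft_force: [-0.7, 3.8, -0.2]
gripper_width: 0.0129
```

Call:
arm_command([
  [-1.2,0,0.85,0,0,0,0.15],
  [0,0,0,0,0,0,0.15],
])

```text
time: 12.0
tcp_pos: [0.4427, 0.0982, 0.0117]
tcp_rot: [0.205, 0.704, 0.643, -0.221]
ft_force: [-0.3, 6.4, 1.3]
gripper_width: 0.0131
```

Call:
arm_command([
  [-1.2,0,0.85,0,0,0,0.15],
  [0,0,0,0,0,0,0.15],
])

```text
time: 12.2
tcp_pos: [0.4427, 0.0981, 0.0116]
tcp_rot: [0.204, 0.704, 0.644, -0.22]
ft_force: [-0.6, 11.1, 3.3]
gripper_width: 0.013
```

The tool has stopped advancing and the force is up to 11 N, so the bottle is against the board. I'll back off straight and look.

Call:
arm_command([
  [2,0,-1.4,0,0,0,0.15],
  [3.3,0,-2.3,0,0,0,0.15],
  [8,0,-5.6,0,0,0,0.15],
  [12,0,-8.4,0,0,0,0.15],
  [16,0,-11.4,0,0,0,0.15],
  [16,0,-11.4,0,0,0,0.15],
  [16,0,-11.4,0,0,0,0.15],
  [0,0,0,0,0,0,0.15],
])

```text
time: 13.0
tcp_pos: [0.4505, 0.1894, 0.0116]
tcp_rot: [0.204, 0.703, 0.644, -0.221]
ft_force: [-0.7, 0.1, -0.2]
gripper_width: 0.0128
```

Call:
arm_command([
  [0,0,-30,0,0,0,0.15],
  [0,0,-40,0,0,0,0.15],
  [0,0,-40,0,0,0,0.15],
  [0,0,-40,0,0,0,0.15],
  [0,0,-40,0,0,0,0.15],
  [0,0,-40,0,0,0,0.15],
  [0,0,0,0,0,0,0.15],
])

```text
time: 13.7
tcp_pos: [0.4619, 0.3216, 0.2035]
tcp_rot: [0.204, 0.704, 0.644, -0.219]
ft_force: [0.5, 1.4, -0.4]
gripper_width: 0.0133
```

```bash
sed -i "s/wrist9/wrista/;s/top9/topa/;s/side9/sidea/" r2.py; python3 r2.py;python3 dr.py topa -2 3 pics/da.png
```

```text
[0.4619 0.3216 0.2035] rot err [ 0.46 -0.15  0.07] stand [-2.602e+02 -1.000e-01]
[-0.6   0.7  -0.48  1.72  0.54  1.42 -1.42]
to B [ 72.50603876  36.13451564 180.67827157]
[0.4409731 0.0642124]
```

View pics/da.png

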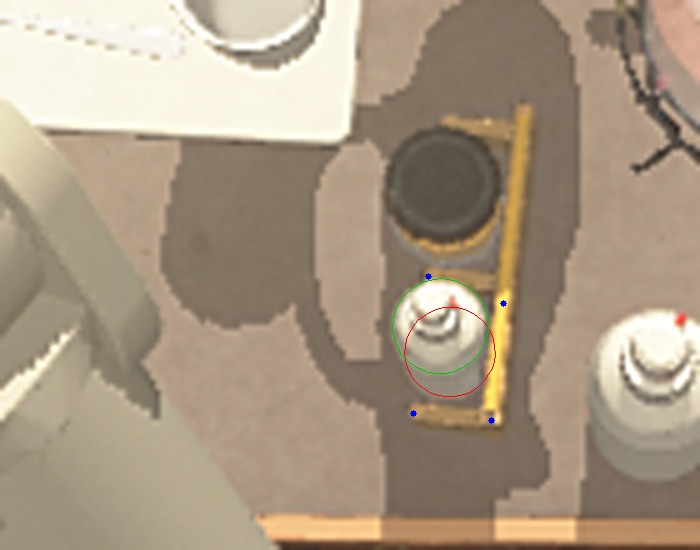

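View pics/wrista.png

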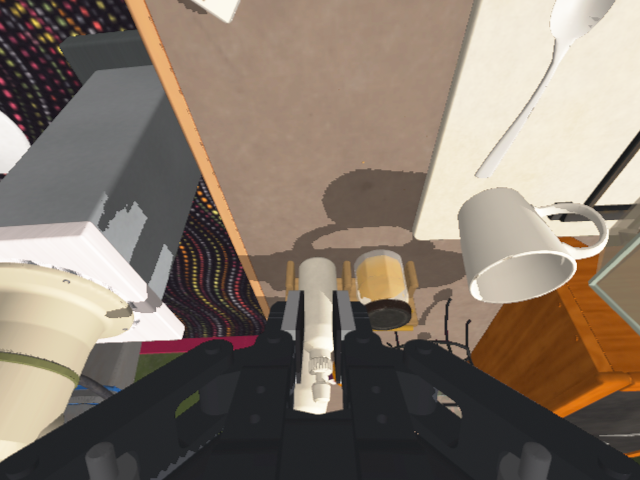

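View pics/sidea.png

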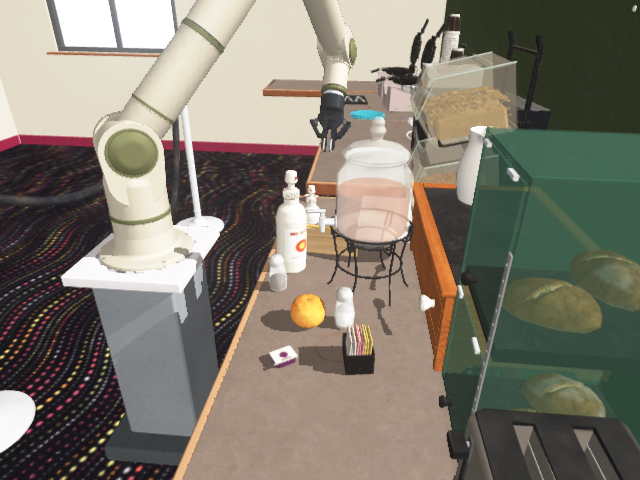

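```bash
python3 - <<'E'
from h import *
a,b=load('topa')['img'],load('top9')['img']
f=lambda i: cv2.resize(i[240:278,280:318],(400,400),interpolation=cv2.INTER_CUBIC)
cv2.imwrite('pics/z.png',np.hstack([f(b),f(a)]))
a0=load('top0')['img']; d=cv2.absdiff(a0,load('topa')['img']).max(2); 
for n,(x0,y0,x1,y1) in dict(jar=(286,213,310,245),big=(328,250,358,285),stuff=(365,205,475,285),jam=(170,262,190,285)).items(): print(n,(d[y0:y1,x0:x1]>40).sum())
E
```

```text
jar 0
big 3
stuff 6
jam 300
```

View pics/z.png

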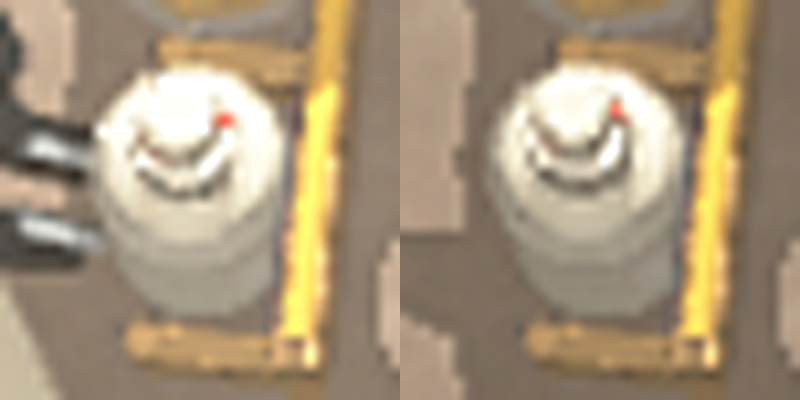

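```bash
python3 - <<'E'
from h import *
print(arm.sign_off())
E
```

```text
the job is handed in; nothing more can be done
None
```

I pushed the smaller white oil bottle into the empty bay next to the honey jar. The arm's clock read about 14 s when I handed the job in. The fingertips pushed it low, about 20 mm up and never around it, first diagonally to the bay's middle line and then straight in. At the end the tool stopped advancing and the push force rose to about 11 N, so I took the bottle to be against the back board. I then backed the hand off about 260 mm in front of the stand and 200 mm up.

- **Bottle:** the last pictures show it upright in the bay, about 2 to 3 mm left of the middle line. It did not visibly shift when the hand withdrew.
- **Bystanders:** the honey jar showed no change between the first and last top pictures. The big bottle, both shakers, the orange, the caddy, the purple jam and the tea jar showed next to none.
- **Checks that disagreed or were incomplete:**
  - The wrist and top views differed by about 5 mm on where the stand is, so I relied on the top view.
  - The contact with the board rests on the force and the stall; the top view was too coarse to show it directly.
  - The red jam tub was hidden by the arm in the last top picture, so the picture comparison could not check it. The last wrist view shows part of it, and the hand never went near it.

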